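# Unclamp the finished tray and put it in the crate

## Robot

A 7-joint arm with a two-finger parallel gripper is mounted at the origin on the work surface. World frame = base frame: x ahead of the robot, y to its left, z up, the work surface at z = 0. Lengths are in m, angles in rad, forces in N, time in s.
With the tool pointing down it reaches from about 0.425 to 0.925 m from the base axis. Payload 6.8 kg.
Tool frame: the origin (TCP) lies on the front face of the gripper's body, between the roots of the fingers; the fingertips stand 73 mm ahead of it and the grasp point (between the pads) lies 54 mm ahead of it (env.nose_length is the distance from the TCP to the fingertips, in m); z points along the fingers, y is the line along which they close (so a half turn about z gives the same grasp; the last joint's range is limited). The gripper opens to 85 mm and grips with 20 to 120 N. Pads are 22 mm wide; open, the fingers measure 114 mm over their backs; the gripper's body (76 mm by 85 mm) begins 54 mm behind the grasp point. The pads swing forward as they close: fully open they stand 13 mm farther back than shut.
Start: joints at [1.064, 0.477, 0.022, 1.555, -0.011, 1.109, -0.083], TCP at [0.262, -0.622, 0.304] pointing down, gripper open.
Joint ranges: [-2.96, 2.96], [-0.34, 2.1], [-1.41, 1.46], [0.24, 2.44], [-1.37, 4.51], [0.17, 1.92], [-2.96, 2.96]. Speed limits (rad/s): [2.39, 2.39, 3.14, 3.14, 3.14, 3.14, 3.14].

## Interface

Orientations are given as a unit quaternion [w, x, y, z].
In Python, from cell import env, kin, camera, calibration, job gives the robot as it stands. The module is installed in compiled form; this text tells all that it offers. Calls block until the motion is done:
- env.reach(position, orientation): joint-space move of the TCP to a pose.
- env.movel(position, velocity=0.15, rot=None, stop_force=None): straight line of the TCP; rot=None keeps the orientation; velocity is the mean speed in m/s. With stop_force (N) it stops when the force on the tool has changed by that much, and returns True; else False.
- env.goto_joints(angles): joint-space move.
- env.grip(opening, f_grip=None): finger opening in m; f_grip is the grip in N (None keeps the last); returns when the fingers have stopped.
- env.dwell(seconds).
- kin.inverse_kinematics(position, orientation): joint angles nearest the present ones, or None.
- env.get_state(): the state.
- camera(name): name is "side" or "top" or "wrist"; returns (picture, depth): 400x640x3 uint8, blue, green, red; 400x640 float32, m along the optical axis (not along the pixel's ray), 0 where there is no reading.
- calibration(name): a dict with "fx", "fy", "cx", "cy" (pixels), "rvec" (rotation vector, rad) and "tvec" (3), from world to camera coordinates, as OpenCV has them. Camera axes: x right, y down, z forward; pixel columns grow to the right and rows downward; lengths in m; the calibration is good to about 2 mm. A picture is of the moment at which its call begins: read the wrist's pose just before it. calibration takes no time and is no camera call; for the wrist camera it gives the pose at the moment of the call.
A pose or a line that the arm cannot do raises env.PlanningError and nothing moves.
- job.job_done(): hands the job in; it is judged then, once.
The state is a dict: "time": time; "qpos": joint angles; "joint_velocities": joint speeds; "joint_torque": joint torques, N m; "tcp_pos": TCP position; "orientation": TCP orientation; "force": force on the tool from outside, world axes, zero at the start; "torque": the same for the moment, N m; "opening": finger opening in m; "gripper_force": force on a finger pad.
Only numpy, scipy, OpenCV 4.12 (cv2) and the standard library are available. Lean on these libraries where they do the work, as an engineer would, in place of code of your own. Each camera call takes 0.05 s, during which the arm holds its last target. There are 200 camera calls.

## Task

One of the two small dark trays clamped in the glue-up jig has its dividers in: draw that tray's spring-loaded jaw by its black paddle all the way out to its stop, where it stays by itself, then lift the tray out and set it down flat on the floor of the wooden crate, beside the tray already there. Do not drop it, leave its jaw out, leave the undivided tray clamped in its bay, and do not push about or knock over the tray in the crate, the bottle or the jar.

Things in the scene. Friction and masses are not known exactly. Their poses are not given: they have to be found in the camera images.
- jig: Fixed plywood jig board 300 x 220 x 15 mm; origin at the centre of its underside, x from paddles to fence, y across the two bays (centre lines y = +60 mm, left, and -60 mm, right). A fence 35 mm high above the board ends both bays at x = 120 mm; a clamped tray lies on the board from x = 0 to 120 mm, between fence and jaw.
- jaw_left (a joint): Travel (m) of the left bay's sprung jaw along jig -x: about 0 clamped, 0.060 at its stop. An over-centre spring pulls it shut with about 10 N, less from 0.035 and none at 0.050; past that it goes to the stop and stays. Jaw head 25 mm thick (x), 60 mm wide, top 71 mm above the table; its steel lip reaches 8 mm over the tray's rim, so the tray cannot rise until the jaw is out.
- jaw_right (a joint): The same for the right bay (jig y = -60 mm).
- jaw_left_grip (a point): Centre of the top edge of the left jaw's black paddle, 72 mm above the table (moves with the jaw). Upright plate 14 mm thick along jig x, 60 mm wide along jig y, 18 to 72 mm above the table, 75 mm in front (-x) of the clamping face; 43 mm free behind it up to the jaw head, but for a 10 mm rod 20 to 30 mm above the table. Axes as the jig's.
- jaw_right_grip (a point): The same for the right jaw's paddle.
- tray_divided: Dark wooden open tray with two cross dividers (three compartments), clamped in either bay: 120 mm long (x), 58 mm wide (y), 45 mm high, walls 6 mm, about 0.16 kg; origin at the centre of its underside. To go to the crate.
- tray_plain: Dark wooden tray of the same size without dividers, clamped in the other bay; origin at the centre of its underside. Stays clamped.
- tray_done: A finished tray with two dividers, same size, lying in the crate's +x half, its length along the crate's y; origin at the centre of its underside.
- crate: Fixed light-wood open crate, outside 222 mm (x) x 162 mm (y) x 60 mm high, walls and floor 6 mm thick; origin at the centre of its underside. Stands left or right of the jig. Its -x half is free.
- bottle: Loose white plastic bottle 54 mm in diameter, 170 mm tall, standing; origin at the centre of its underside.
- jar: Loose white jar 54 mm in diameter, 90 mm tall, standing; origin at the centre of its underside.
- paint_tray: Fixed black paint tray 220 x 130 x 30 mm (open top), on the other side of the jig from the crate; origin at the centre of its underside.
Not all that is in view belongs to the job. Leave any green or purple look-alike of the tray_plain alone.

How it is judged:
By the outcome, as a careful person would: the job done as asked, in the order asked, and still so for the second after the job is handed in, with the robot touching nothing.
It also fails if it takes over 51 s, if anything falls off the work surface, if the arm or the gripper's body presses on something with over 40 N, if the wrist force passes 120 N, or if a joint passes its speed limit or range.

## Working session

There is one attempt and no reset: what is moved stays moved. The work goes in short steps, each a Python script; the robot and the scene stay as the last script left them, time stands still between calls to the robot, and variables do not carry over. Pictures are saved under pics/ and viewed, at most 10 in all, crops included, and the job is handed in when it is done.

```bash
mkdir -p pics; cat > h.py <<'E'
import numpy as np, cv2
from cell import env, kin, camera, calibration, job
def cal(n):
    c=calibration(n); K=np.array([[c['fx'],0,c['cx']],[0,c['fy'],c['cy']],[0,0,1.]])
    R=cv2.Rodrigues(np.array(c['rvec'],float))[0]; t=np.array(c['tvec'],float).ravel(); return K,R,t
def cloud(n,d,c=None):
    K,R,t=c or cal(n); v,u=np.mgrid[:d.shape[0],:d.shape[1]]
    P=np.stack([(u-K[0,2])/K[0,0]*d,(v-K[1,2])/K[1,1]*d,d],-1); return (P-t)@R
def ray(n,uv,z,c=None):
    K,R,t=c or cal(n); o=-R.T@t
    uv=np.atleast_2d(uv).astype(float); r=(np.c_[uv,np.ones(len(uv))]@np.linalg.inv(K).T)@R
    return o+r*((z-o[2])/r[:,2])[:,None]
E
python3 - <<'E'
from h import *
for n in ['top','side']:
    c=cal(n); p,d=camera(n); cv2.imwrite(f'pics/{n}0.png',p); np.savez(f'{n}0.npz',p=p,d=d)
    print(n,-c[1].T@c[2],c[0][0,0],(d>0).mean())
print(env.get_state()['time'])
E
```

```text
top [0.42354253 0.01469935 1.29095162] 428.0399711743798 0.99594140625
side [ 0.47928196 -1.140615    0.74345675] 509.9152144760758 0.99623828125
0.1
```

View pics/top0.png

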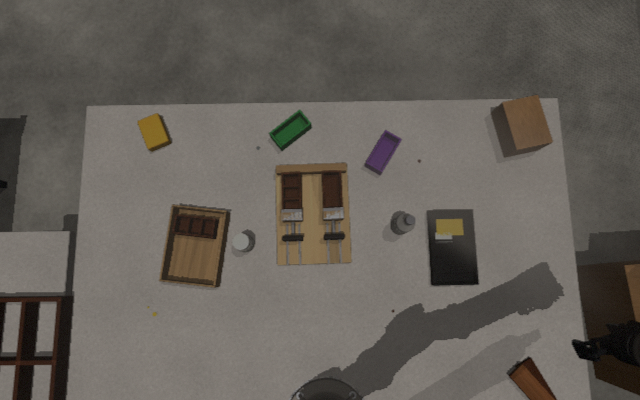

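View pics/side0.png

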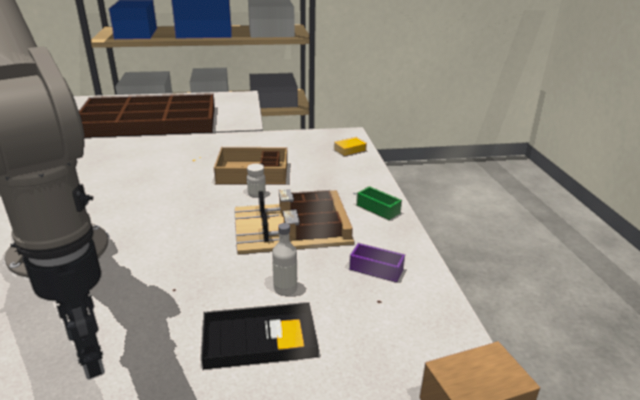

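The top picture shows the jig at about (313,214), with its bays at columns 291 (left) and 333 (right). The left tray seems to be the divided one. The crate is at (196,245) with the done tray in its upper half, the jar at (242,241), the bottle at (403,222) and the paint tray at (453,246). The side picture agrees. Next I'll zoom in and measure roughly.

```bash
python3 - <<'E'
from h import *
f=np.load('top0.npz'); p,d=f['p'],f['d']; s=np.load('side0.npz')
c=np.vstack([cv2.resize(p[155:300,155:355],(800,580),interpolation=cv2.INTER_CUBIC)]); cv2.imwrite('pics/top_z.png',c)
P=cloud('top',d)
for n,(u,v) in dict(jigTL=(277,166),jigBL=(277,263),jigBR=(350,263),jigTR=(347,166),fence=(312,168),padL=(293,238),padR=(334,236),trayLdiv=(291,183),jar=(240,241),cr_floor=(195,262),crTL=(174,206),crTR=(229,209),crBR=(218,285),crBL=(163,280),bottle=(408,216)).items():
    print(n,P[v,u].round(3))
E
```

```text
jigTL [0.727 0.136 0.047]
jigBL [0.441 0.138 0.019]
jigBR [ 0.439 -0.078 -0.003]
jigTR [ 0.736 -0.076 -0.001]
fence [0.718 0.031 0.053]
padL [0.51  0.088 0.071]
padR [ 0.514 -0.029  0.072]
trayLdiv [0.68  0.096 0.022]
jar [0.503 0.235 0.091]
cr_floor [0.448 0.383 0.008]
crTL [0.61  0.436 0.058]
crTR [ 0.607  0.288 -0.004]
crBR [0.38  0.313 0.009]
crBL [0.398 0.459 0.056]
bottle [ 0.557 -0.221  0.17 ]
```

View pics/top_z.png

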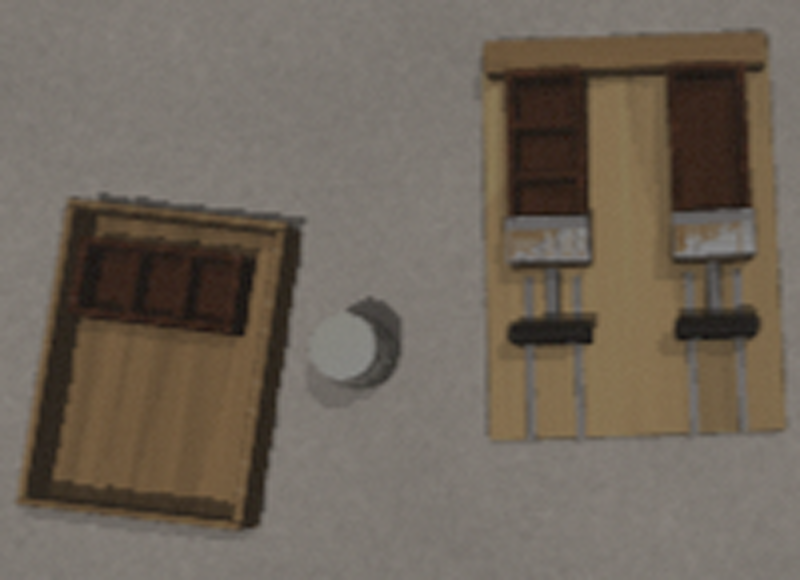

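The zoom settles it: the divided tray is in the left bay, with dividers at rows 127 and 182 of the crop. The crate is turned about -6° and its near half is free. I'll move over the left bay and look with the wrist camera.

```bash
cat >> h.py <<'E'
from scipy.spatial.transform import Rotation as Ro
def down(psi):  # tool z down, y along world angle psi
    y=np.array([np.cos(psi),np.sin(psi),0]); z=np.array([0,0,-1.]); x=np.cross(y,z)
    q=Ro.from_matrix(np.c_[x,y,z]).as_quat(); return [q[3],q[0],q[1],q[2]]
E
python3 - <<'E'
from h import *
pos=[0.52,0.088,0.33]
for psi in (0.03,0.03+np.pi):
    q=kin.inverse_kinematics(pos,down(psi)); print(psi,None if q is None else np.round(q,2))
for psi in (np.pi/2,-np.pi/2):
    q=kin.inverse_kinematics(pos,down(psi)); print(psi,None if q is None else np.round(q,2))
qs=[(abs(kin.inverse_kinematics(pos,down(s))[6]),s) for s in (0.03,0.03+np.pi) if kin.inverse_kinematics(pos,down(s)) is not None]
psi=min(qs)[1]
env.reach(pos,down(psi))
c=cal('wrist'); p,d=camera('wrist'); cv2.imwrite('pics/w1.png',p); np.savez('w1.npz',p=p,d=d,K=c[0],R=c[1],t=c[2])
print(psi,env.get_state()['time'],-c[1].T@c[2],c[0][0,0])
E
```

```text
0.03 [ 0.31  0.29 -0.72  1.84  0.21  1.09 -0.45]
3.171592653589793 [ 0.64  0.44 -1.18  1.82  0.44  1.18  2.49]
1.5707963267948966 [ 0.48  0.34 -0.93  1.83  0.3   1.12  1.01]
-1.5707963267948966 [ 0.22  0.26 -0.59  1.84  0.17  1.08 -2.01]
0.03 2.8167 [0.51765465 0.17095181 0.3989875 ] 278.19486609360666
```

View pics/w1.png

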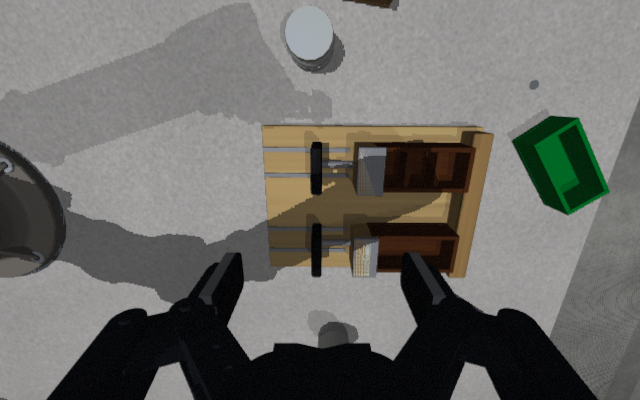

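The wrist picture shows the left paddle at (316,168), its jaw head at (370,170), the divided tray at (430,168), the fence at column 480 and the jar at (310,35). I'll now measure the paddle, tray and jig from the wrist and top views.

```bash
python3 - <<'E'
from h import *
f=np.load('w1.npz'); p,d=f['p'],f['d']; C=(f['K'],f['R'],f['t']); g=np.load('top0.npz'); tp,td=g['p'],g['d']
views={'wrist':(p,cloud('wrist',d,C),C),'top':(tp,cloud('top',td),cal('top'))}
def rect(n,m,z,lab):
    cs,_=cv2.findContours(m.astype(np.uint8),0,2); c=max(cs,key=cv2.contourArea)
    X=ray(n,c[:,0].astype(float),z,views[n][2])[:,:2]
    (cx,cy),(w,h),a=cv2.minAreaRect((X*1000).astype(np.float32)); print(n,lab,'c',round(cx,1),round(cy,1),'size',round(w),round(h),'ang',round(a,1))
for n,(im,P,C) in views.items():
    x,y,z=P[...,0],P[...,1],P[...,2]
    dark=im.max(-1)<45
    for lab,y0 in (('padL',.088),('padR',-.03)):
        m=(abs(x-.51)<.03)&(abs(y-y0)<.045)&(z>.06)&(z<.085); print(n,lab,m.sum(),'ztop',np.median(z[m]).round(4)); rect(n,m,.072,lab)
    m=(abs(x-.575)<.03)&(abs(y-.088)<.045)&(z>.055)&(z<.085); print('headz',np.median(z[m]).round(4)); rect(n,m,.071,'headL')
    m=(abs(x-.72)<.04)&(abs(y-.03)<.14)&(z>.04)&(z<.056)
    if n=='top': m&=x>.705
    else: m&=(x>.70)
    rect(n,m,.05,'fence')
    # tray rim: reddish-dark brown, high
    b,gg,r=[im[...,i].astype(int) for i in range(3)]
    br=(r<110)&(r>1.5*b)&(abs(y-.09)<.05)&(x>.58)&(x<.71)&(z>.045)&(z<.07)
    print('rim z',np.median(z[br]).round(4)); rect(n,br,.06,'trayLrim')
x,y,z=[views['top'][1][...,i] for i in range(3)]
m=(abs(x-.5)<.14)&(abs(y-.37)<.12)&(z>.052)&(z<.07); print('crate rim z',np.median(z[m]).round(4)); rect('top',m,.06,'crate')
m=(abs(y-.235)<.05)&(abs(x-.5)<.05)&(z>.085)&(z<.1); rect('top',m,.09,'jar')
b,gg,r=[tp[...,i].astype(int) for i in range(3)]
m=(abs(x-.55)<.06)&(abs(y-.37)<.08)&(z>.04)&(z<.0575)&(r<75);print('done z',np.median(z[m]).round(4)); rect('top',m,.051,'done')
m=(abs(x-.44)<.03)&(abs(y-.38)<.04);print('floor z',np.median(z[m]).round(4))
E
```

```text
wrist padL 559 ztop 0.0711
wrist padL c 512.3 90.5 size 13 60 ang 1.6
wrist padR 418 ztop 0.0712
wrist padR c 515.3 -26.2 size 13 63 ang 0.9
headz 0.0702
wrist headL c 581.4 92.1 size 42 61 ang 1.1
wrist fence c 714.5 35.0 size 36 208 ang 1.3
rim z 0.057
wrist trayLrim c 652.6 88.9 size 110 93 ang 3.4
top padL 111 ztop 0.0706
top padL c 511.9 91.9 size 60 14 ang 89.2
top padR 104 ztop 0.0707
top padR c 515.8 -27.6 size 60 14 ang 89.2
headz 0.0694
top headL c 582.3 93.1 size 58 41 ang 89.1
top fence c 719.1 37.0 size 29 209 ang 1.3
rim z 0.0571
top trayLrim c 654.4 100.0 size 110 70 ang 2.5
crate rim z 0.058
top crate c 496.0 377.1 size 164 221 ang 82.7
top jar c 502.9 235.2 size 45 45 ang 0.7
done z 0.0485
top done c 560.7 381.9 size 129 80 ang 82.9
floor z 0.0054
```

```bash
python3 - <<'E'
from h import *
yaw=.024; u=np.array([np.cos(yaw),np.sin(yaw),0]); g=np.array([.512,.0912,0])
env.grip(.045)
env.reach((g+[0,0,.17]).tolist(),down(yaw))
print('stopped',env.movel((g+[0,0,.112]).tolist(),.1,stop_force=8))
env.grip(0,f_grip=50); s=env.get_state(); print('open',s['opening'],s['gripper_force'],s['tcp_pos'],s['force'],s['time'])
if abs(s['opening']-.014)<.005:
    p0=np.array(s['tcp_pos']); hit=env.movel((p0-u*.059).tolist(),.04,stop_force=40)
    s=env.get_state(); print(hit,s['tcp_pos'],s['opening'],s['force'],s['time'])
E
```

```text
stopped False
open 0.01342087618201975 50.59270799160004 [0.51305937 0.09129241 0.11274325] [ 2.07189857 -0.08480862  2.84176848] 5.0833
False [0.45325944 0.09001415 0.11269612] 0.013280606479629777 [-2.58026508  0.69964191  6.79222835] 6.6833
```

```bash
python3 - <<'E'
from h import *
yaw=.024; s=env.get_state(); p=np.array(s['tcp_pos'])
env.grip(.045); env.movel((p+[0,0,.07]).tolist(),.15)
env.grip(.08)
env.reach([.60,.0945,.30],down(yaw+np.pi/2))
c=cal('wrist'); p,d=camera('wrist'); cv2.imwrite('pics/w2.png',p); np.savez('w2.npz',p=p,d=d,K=c[0],R=c[1],t=c[2])
P=cloud('wrist',d,c)
x,y,z=[P[...,i] for i in range(3)]
m=(abs(x-.45)<.045)&(abs(y-.09)<.045)&(z>.06)&(z<.085); print('paddle',m.sum(),P[m].mean(0) if m.any() else '')
s=env.get_state(); print(s['time'],np.round(s['qpos'],2),-c[1].T@c[2])
for tp in ([.446,.383,.15],[.446,.383,.085]):
  for psi in (np.radians(-7.3),np.radians(172.7)):
    q=kin.inverse_kinematics(tp,down(psi)); print(None if q is None else np.round(q,2))
E
```

```text
paddle 1171 [0.45400215 0.08815424 0.07019912]
9.575 [ 0.47  0.57 -1.03  1.68  0.52  1.19  0.91] [0.51507716 0.09257793 0.36880158]
[-0.38  0.59 -0.58  1.86  0.43  0.82 -1.31]
[-0.03  0.83 -1.13  1.84  0.86  1.07  1.51]
[-0.43  0.68 -0.51  1.89  0.49  0.7  -1.36]
[-0.09  0.9  -1.04  1.86  0.95  0.98  1.45]
```

View pics/w2.png

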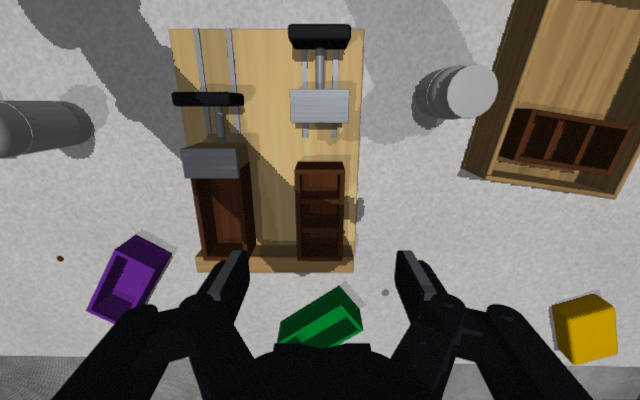

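The jaw is out and staying there (paddle at (319,37), head at (319,105)). The divided tray is free at (320,210) between columns 296 and 344, and the plain tray is still clamped at (225,215). The done tray is at (563,142). Next I'll measure the tray rim and the done tray.

```bash
python3 - <<'E'
from h import *
f=np.load('w2.npz'); p,d=f['p'],f['d']; C=(f['K'],f['R'],f['t']); P=cloud('wrist',d,C); x,y,z=[P[...,i] for i in range(3)]
b,g,r=[p[...,i].astype(int) for i in range(3)]
v,u=np.mgrid[:400,:640]
def rect(m,zz,lab):
    m=cv2.morphologyEx(m.astype(np.uint8),cv2.MORPH_OPEN,np.ones((2,2),np.uint8))
    cs,_=cv2.findContours(m,0,2); c=max(cs,key=cv2.contourArea)
    print(lab,cv2.boundingRect(c)); X=ray('wrist',c[:,0].astype(float),zz,C)[:,:2]
    q=cv2.minAreaRect((X*1000).astype(np.float32)); print(np.round(q[0],1),np.round(q[1],1),round(q[2],1))
rim=(abs(x-.65)<.075)&(abs(y-.094)<.04)&(z>.05)&(z<.066)&(r<85)&(x<.708)
print('rim z',np.median(z[rim]),rim.sum()); rect(rim,.06,'tray rim')
row=[ (np.where(rim[k])[0].min(),np.where(rim[k])[0].max()) for k in (180,200,220)]
for k,(a,e) in zip((180,200,220),row): print(k,ray('wrist',[(a-.5,k),(e+.5,k)],.06,C)[:,:2].round(4).tolist())
m=(abs(x-.56)<.07)&(abs(y-.38)<.09)&(z>.042)&(z<.056)&(r<100)&(r>1.4*b)
print('done z',np.median(z[m]),m.sum()); rect(m,.051,'done')
fm=(abs(x-.45)<.04)&(abs(y-.37)<.05); print('floor z',np.median(z[fm]) if fm.any() else None, 'board z',np.median(z[(abs(x-.62)<.03)&(abs(y-.035)<.02)]))
g2=np.load('top0.npz'); T=cloud('top',g2['d']); x,y,z=[T[...,i] for i in range(3)]
for nm,A in (('wr',P),('top',T)):
    x,y,z=[A[...,i] for i in range(3)]
    th=np.radians(-7.3); lx=(x-.496)*np.cos(th)+(y-.377)*np.sin(th); ly=-(x-.496)*np.sin(th)+(y-.377)*np.cos(th)
    k=(abs(ly)<.055)&(abs(lx)<.125)
    w=k&(z>.03)&(z<.054); print(nm,'done lx 1/99%',np.percentile(lx[w&(lx>-.08)],[1,99]).round(3))
    w=k&(z>.055)&(z<.07)&(lx<0)
    if w.any(): print('nearwall lx',np.percentile(lx[w],[2,98]).round(3))
    w=(abs(lx)<.1)&(abs(ly)<.1)&(z>.056)&(z<.07)
    for sg in (1,-1):
        ww=w&(ly*sg>.05); 
        if ww.any(): print('side',sg,np.percentile(ly[ww],[2,98]).round(3))
E
```

```text
rim z 0.05865915245646329 1924
tray rim (296, 169, 50, 93)
[647.4  93.4] [119.9  57.7] 1.3
180 [[0.6011, 0.0629], [0.5997, 0.1204]]
200 [[0.6255, 0.0627], [0.6241, 0.1204]]
220 [[0.6511, 0.0637], [0.6498, 0.1205]]
done z 0.049165296300204775 3958
done (510, 110, 130, 85)
[561. 381.] [138.5  88.8] 83.8
floor z 0.004991020005834513 board z 0.2894235356657616
wr done lx 1/99% [0.028 0.106]
side 1 [0.072 0.079]
side -1 [-0.083 -0.077]
top done lx 1/99% [0.027 0.106]
nearwall lx [-0.111 -0.105]
side 1 [0.076 0.083]
side -1 [-0.08  -0.073]
```

The tray centre is (0.6465, 0.093) with yaw 1.3° and a measured size of 120 x 58, which matches. The free span in the crate is -105 to +27 mm in its own x. Next I'll grasp and lift.

```bash
python3 - <<'E'
from h import *
psi=np.radians(91.3); t=np.array([.6468,.0927,0])
env.reach((t+[0,0,.20]).tolist(),down(psi))
print(env.movel((t+[0,0,.093]).tolist(),.12,stop_force=8))
env.grip(.03,f_grip=40); s=env.get_state(); print(s['opening'],s['gripper_force'],s['tcp_pos'],s['force'],s['time'])
if abs(s['opening']-.058)<.005:
    p=np.array(s['tcp_pos']); print(env.movel((p+[0,0,.03]).tolist(),.06,stop_force=15)); env.movel((p+[0,0,.17]).tolist(),.15)
    s=env.get_state(); print(s['opening'],s['gripper_force'],s['tcp_pos'],s['force'],s['time'])
    q=kin.inverse_kinematics([.4553,.3822,.263],down(np.radians(-7.3))); print(q)
    pic,_=camera('side'); cv2.imwrite('pics/s1.png',pic)
E
```

```text
False
0.05745338743171766 43.80503296852112 [0.64723931 0.09279712 0.09401334] [-0.65465254 -0.43001137  5.4261526 ] 11.4583
False
0.0574321506430305 43.289095759391785 [0.64674961 0.09240555 0.26281031] [-1.28328166  0.03990752 -1.62920462] 13.2083
[-0.29731228  0.46920474 -0.66797001  1.76025543  0.33324221  1.02789995
 -1.2148781 ]
```

View pics/s1.png

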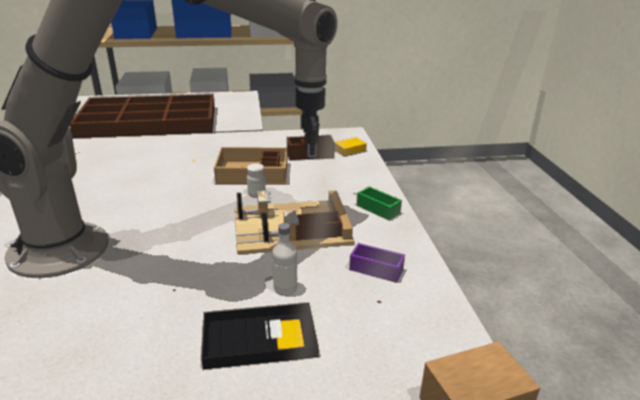

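The tray hangs in the gripper at (305,148), the left jaw is still out at (240,205), and the jar at (256,180) and the bottle are undisturbed. Now for the placing.

```bash
python3 - <<'E'
from h import *
psi=np.radians(-7.3); t=np.array([.4553,.3822,0])
env.reach((t+[0,0,.263]).tolist(),down(psi)); s=env.get_state(); print(s['opening'],s['tcp_pos'],s['time'])
c=cal('wrist'); p,d=camera('wrist'); cv2.imwrite('pics/w3.png',p); np.savez('w3.npz',p=p,d=d,K=c[0],R=c[1],t=c[2])
P=cloud('wrist',d,c); x,y,z=[P[...,i] for i in range(3)]
th=psi; lx=(x-.496)*np.cos(th)+(y-.377)*np.sin(th); ly=-(x-.496)*np.sin(th)+(y-.377)*np.cos(th)
for nm,k in (('crate near',(abs(ly)<.1)&(lx<-.09)&(lx>-.13)&(z>.054)&(z<.07)),('far',(abs(ly)<.1)&(lx>.1)&(lx<.13)&(z>.056)&(z<.07))):
    if k.any(): print(nm,np.percentile(lx[k],[3,97]).round(3))
for sg in (1,-1):
    k=(abs(lx)<.09)&(ly*sg>.05)&(ly*sg<.1)&(z>.056)&(z<.07)
    if k.any(): print('side',sg,np.percentile(ly[k],[3,97]).round(3))
k=(z>.13)&(z<.25)&(d>0.1)&(abs(lx+.041)<.04)&(abs(ly)<.09); print('tray held', k.sum(), [np.percentile(a[k],[1,99]).round(3) for a in (lx,ly,z)] if k.any() else '')
E
```

```text
0.05769486662178563 [0.45576361 0.38168631 0.26275766] 15.0917
crate near [-0.111 -0.092]
far [0.103 0.11 ]
side 1 [0.074 0.079]
side -1 [-0.081 -0.076]
tray held 28954 [array([-0.079, -0.004]), array([-0.056,  0.058]), array([0.188, 0.248])]
```

View pics/w3.png

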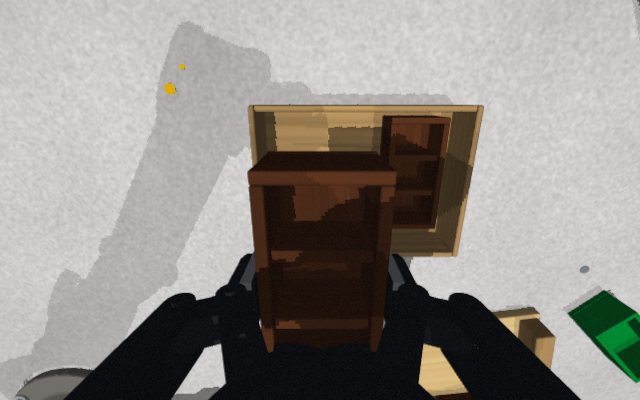

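The tray is level and lined up with the crate. It lies at columns 250–395, the done tray at (415,170), and the crate's rim runs from column 250 to 483. I'll lower it, release and check.

```bash
python3 - <<'E'
from h import *
psi=np.radians(-7.3); t=np.array([.4553,.3822,0])
env.movel((t+[0,0,.12]).tolist(),.15)
hit=env.movel((t+[0,0,.092]).tolist(),.06,stop_force=12); print('early',hit)
hit=env.movel((t+[0,0,.080]).tolist(),.015,stop_force=4); s=env.get_state(); print(hit,s['tcp_pos'],s['force'],s['opening'],s['time'])
if .078<s['tcp_pos'][2]<.09:
    env.grip(.067); env.movel((t+[0,0,.20]).tolist(),.12)
    env.movel((t+[0,0,.30]).tolist(),.2)
    # step the camera back for a clear look
    c=cal('wrist'); p,d=camera('wrist'); cv2.imwrite('pics/w4.png',p); P=cloud('wrist',d,c)
    x,y,z=[P[...,i] for i in range(3)]; lx=(x-.496)*np.cos(psi)+(y-.377)*np.sin(psi); ly=-(x-.496)*np.sin(psi)+(y-.377)*np.cos(psi)
    k=(lx>-.09)&(lx<.1)&(abs(ly)<.07)&(z>.044)&(z<.054)
    for nm,kk in (('new',k&(lx<.01)),('done',k&(lx>.01))): print(nm,[np.percentile(a[kk],[1,99]).round(4) for a in (lx,ly,z)])
    print(env.get_state()['time'])
    p,_=camera('top'); cv2.imwrite('pics/top_e.png',cv2.resize(p[155:300,155:425],(800,430),interpolation=cv2.INTER_CUBIC))
E
```

```text
early False
True [0.45537915 0.38223175 0.0849492 ] [-0.50737447 -0.45987822  4.58949462] 0.05751348586831624 17.4
new [array([-0.0703, -0.0129]), array([-0.0602,  0.0583]), array([0.0441, 0.052 ])]
done [array([0.0269, 0.0845]), array([-0.0506,  0.068 ]), array([0.0441, 0.0519])]
19.475
```

View pics/w4.png

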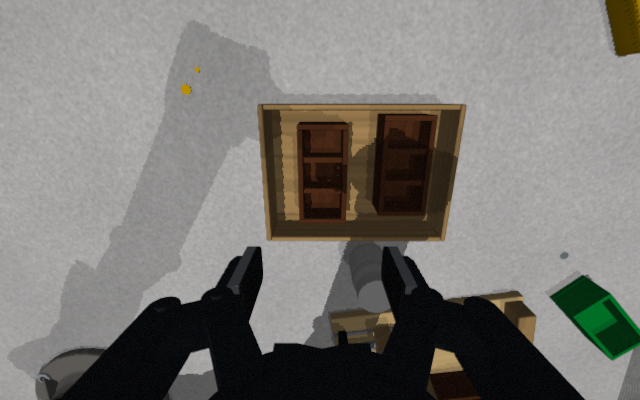

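View pics/top_e.png

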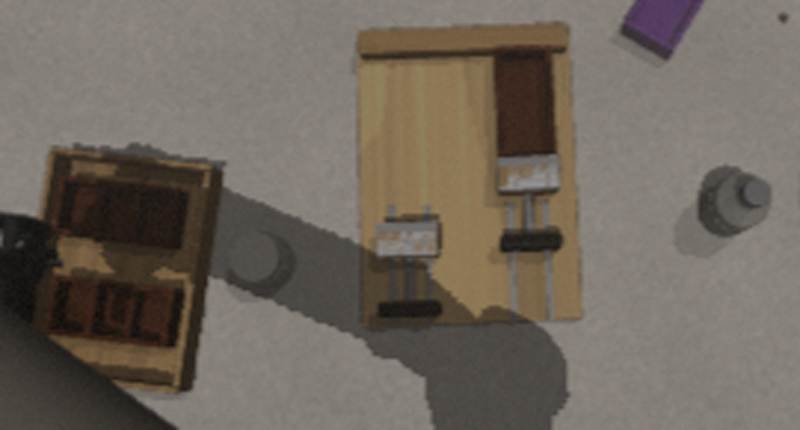

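The new tray lies flat in the crate, at (323,170) in the wrist picture, beside the unmoved done tray at (403,165). In the top view the left jaw is out at (408,240), the plain tray is still clamped at (525,100), and the jar at (255,255) and the bottle at (738,200) are standing. I'm handing the job in.

```bash
python3 -c "
from h import *
print(job.job_done())"
```

```text
the job is handed in; nothing more can be done
None
```

The divided tray from the left bay now lies flat in the crate beside the finished tray, its jaw is out at the stop, the plain tray is still clamped, nothing else was disturbed, and the job was handed in at about 19.5 s of the 51 s allowed.

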